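# Vent the vacuum pill jar

### The job

Let the air into the vacuum pill jar: unscrew the small red lock nut on its lid valve by a good half turn (anticlockwise from above) and let go of it, then press the freed steel valve tip fully down, gently so the thin pin is not bent, keep it down for a full second, and let it spring back up. Leave the nut unscrewed, the jar standing where it is and the other things on the nightstand alone.

Things in the scene. Friction and masses are not known exactly. Their poses are not given: they have to be found in the camera images.
- jar: Loose, heavy (about 0.9 kg) amber glass jar, 90 mm diameter, with a flat white lid of 96 mm diameter and a steel clip on either side; origin at the centre of its underside, z up. The lid's top is 70 mm above the origin and the valve stands upright on its centre.
- valve_foot (a point): Centre of the lid's top, at the valve's foot (white boss, 32 mm wide, 4 mm high). Up from here: brass stem, 10 mm diameter; red knurled nut, 14 mm diameter, 12 mm high; steel pin with a 7 mm flat tip. The valve's height differs and is not measured: underside of the tight nut 22 to 34 mm above this point, tip always 26 mm above that (48 to 60 mm). Find the tip by touch.
- lock_nut (a joint): Turn of the red lock nut, rad: 0 is tight, grows anticlockwise seen from above, ends at a stop at 4.2; starts at 0 to 0.25. It turns stiffly (about 0.05 N m), stays where it is left and rises 1.8 mm per rad along the pin. It must be let go and gripped anew a few times.
- valve_pin (a joint): How far the steel pin is pressed down, m; 0 is up. The nut rides on the pin and lands on the stem, so the pin goes down only as far as the nut has risen (1.8 mm per rad), at most 5 mm, then hits hard. It springs back: about 2 N starts it, plus 1.5 N per mm. From 4 mm (about 8.3 N) it vents; over 14 N bends it.
- tumbler: Empty stainless steel tumbler, loose, 72 mm rim diameter, 85 mm high; origin at the centre of its underside.
- pill_case: Slim grey travel pill case with a spring clip, loose, 100 x 60 x 18 mm (x, y, z); origin at the centre of its underside.
- glasses_case: Red plastic glasses case, loose, 150 x 58 x 40 mm (x, y, z); origin at the centre of its underside.
- coin_dish: White ceramic ashtray with a few coins in it, loose, 104 mm diameter, 28 mm high; origin at the centre of its underside.
Mind the look-alikes: they are no part of the job. Of the things like the jar, leave any that is pink; of the rest the larger one is meant.

How it is judged:
On the way, in this order (a step that is already met when the one before it is completed fails the run):
1. the lock nut is unscrewed by more than 2.7 rad and let go, with the pin still up (pressed by less than 1 mm) (value of joint lock_nut above 2.7 rad and value of joint valve_pin below 0.001 m and contact force between the fingers and jar below 0.3 N), for 0.1 s.
2. the fingers press on the tip and keep the pin down by more than 4 mm for 0.8 s (value of joint valve_pin above 0.004 m and contact force between the fingers and valve_pin_c0 above 1 N), for 0.8 s.
At the end, for the whole second after the job is handed in: The nut is still unscrewed by more than 2.7 rad, the pin is back up (less than 1 mm pressed), nothing touches the jar, which stands upright (within 0.05 rad), at rest and within 30 mm of where it stood; the tumbler, pill case, glasses case and coin dish are within 30 mm of where they stood (value of joint lock_nut above 2.7 rad and value of joint valve_pin below 0.001 m and contact force between each of the arm, the fingers and jar below 0.1 N and angle between jar's own z axis and vertical below 0.05 rad and distance of each of jar, tumbler, pill_case, glasses_case, coin_dish from where it was at the start of the episode below 0.03 m and linear speed of jar below 0.01 m/s).
It fails at once if the valve tip is loaded with more than 14 N (bent pin) (contact force between anything else and valve_pin_c0 above 14 N).
It fails at once if the jar is tipped by more than 0.25 rad or shoved more than 50 mm (angle between jar's own z axis and vertical above 0.25 rad or distance of jar from where it was at the start of the episode above 0.05 m).
It fails at once if the tumbler, pill case, glasses case or coin dish is moved more than 30 mm (distance of any of tumbler, pill_case, glasses_case, coin_dish from where it was at the start of the episode above 0.03 m).
It also fails if it takes over 72 s, if anything falls off the work surface, if the arm or the gripper's body presses on something with over 40 N, if the wrist force passes 120 N, or if a joint passes its speed limit or range.

### The arm

A 6-joint arm with a two-finger parallel gripper is mounted at the origin on the work surface. World frame = base frame: x ahead of the robot, y to its left, z up, the work surface at z = 0. Lengths are in m, angles in rad, forces in N, time in s.
With the tool pointing down it reaches from about 0.3 to 0.875 m from the base axis. Payload 6.4 kg.
Tool frame: the origin (TCP) lies at the centre of the arm's flange, where the gripper is bolted on; the fingertips stand 173 mm ahead of it and the grasp point (between the pads) lies 155 mm ahead of it; z points along the fingers, x is the direction in which the jaws open and shut, and the axes are right-handed (so a half turn about z gives the same grasp; the last joint's range is limited). The gripper opens to 85 mm and grips with 20 to 120 N. Pads are 22 mm wide; open, the fingers measure 114 mm over their backs; the gripper's body (76 mm by 85 mm) begins 54 mm behind the grasp point. The pads swing forward as they close: fully open they stand 13 mm farther back than shut.
Start: joints at [-1.448, 0.181, 1.607, -0, 1.354, -0.206], TCP at [0.186, -0.544, 0.405] pointing down, gripper open.
Joint ranges: [-2.99, 2.99], [-0.89, 2.07], [0.3, 2.58], [-1.14, 4.28], [0, 2.63], [-3.12, 3.12]. Speed limits (rad/s): [2.57, 2.57, 3.01, 3.14, 3.14, 3.14].

### API

Orientations are given as a unit quaternion [w, x, y, z].
In Python, from bench import ctrl gives the robot as it stands. The module is installed in compiled form; this text tells all that it offers.
- The arm moves only by the tool move_arm, never from a script. Its argument "moves" is a list of rows, each an object of numbers: "gripper": the opening in per cent of the stroke, from 0 (shut) to 100 (fully open); "x", "y", "z": the shift along the tool's x, y, z in cm; "roll": the turn about the tool's z in degrees. In form: [{"gripper": .., "x": .., "y": .., "z": .., "roll": ..}, ...]. A call has 1 to 5 rows; each row shifts and turns the commanded pose from where the row before left it, along the tool's axes as they then stand; what a row does not reach is not made up. A row lasts 1/8 s, in which the tool goes at most 62.5 mm and 10.7 degrees, less where a joint would pass 70% of its speed; a pose out of reach is approached as far as the arm can. A call is refused whole if a number of a shift passes 6.25 or a number of a turn 10.7, either way. A call with a gripper value outside its range is refused whole. The fingers move at their own pace and stop on an object; the grip force is fixed at half the most. Time passes only in rows, so rows that do not move let the fingers close. It gives the time, the measured TCP pose, the force and the opening at its end, in the units of the state.
- ctrl.get_obs(): the state, without advancing time (a new reading comes with each control period).
- ctrl.camera(name): name is "side" or "top"; returns a dict with "img" (480x640x3 uint8, red, green, blue), "fx", "fy", "cx", "cy" (pixels), "D" ([k1, k2, p1, p2, k3] as OpenCV has them; the pictures are not rectified), "world_from_camera" (4x4, takes a point from camera to world coordinates). Camera axes: x right, y up, looking along -z (the intrinsics and any distortion apply to the point x, -y, -z); pixel columns grow to the right and rows downward; lengths in m; the calibration is good to about 2 mm. A picture is of the moment at which its call begins. There is no depth.
- ctrl.hand_in(): hands the job in, once; it reports no verdict.
The state is a dict: "time_s": time; "q": joint angles; "dq": joint speeds; "joint_efforts": joint torques, N m; "eef_pos": TCP position; "eef_rot": TCP orientation; "wrist_force": force on the tool from outside, world axes, zero at the start; "torque": the same for the moment, N m; "opening": opening from 0.0 (shut) to 1.0 (fully open).
Only numpy, scipy, OpenCV 4.12 (cv2) and the standard library are available. Lean on these libraries where they do the work, as an engineer would, in place of code of your own. Each camera call takes 0.05 s, during which the arm holds its last target. There are 200 camera calls.

## Working session

There is one attempt and no reset: what is moved stays moved. The work goes in short steps, Python scripts to look and compute and a tool call to move; the robot and the scene stay as the last step left them, time stands still between calls to the robot, and variables do not carry over. Pictures are saved under pics/ and viewed, about 8 in all and at most 12, crops included, and the job is handed in when it is done.

Besides the shell and the picture viewer there is one more tool, called after ">>>" as name([rows], argument=value, ...), one row to a line, values as JSON. move_arm: Moves the arm, as the interface text tells. Its arguments: {"type":"object","properties":{"moves":{"type":"array","items":{"type":"object","properties":{"gripper":{"type":"number"},"x":{"type":"number"},"y":{"type":"number"},"z":{"type":"number"},"roll":{"type":"number"}}}}},"required":["moves"]}

```bash
mkdir -p pics; cat > h.py <<'E'
import numpy as np, cv2
from bench import ctrl
def snap(n,f):
    c=ctrl.camera(n); np.savez('pics/'+f+'.npz',**{k:np.array(v) for k,v in c.items()})
    cv2.imwrite('pics/'+f+'.png',c['img'][:,:,::-1]); return c
def load(f): return dict(np.load('pics/'+f+'.npz'))
def ray(c,u,v):
    K=np.array([[c['fx'],0,c['cx']],[0,c['fy'],c['cy']],[0,0,1.]])
    p=cv2.undistortPoints(np.array([[[u,v]]],float),K,np.array(c['D'],float))[0,0]
    T=np.array(c['world_from_camera']); return T[:3,3],T[:3,:3]@np.array([p[0],-p[1],-1.])
def onz(c,u,v,z):
    o,d=ray(c,u,v); return o+d*(z-o[2])/d[2]
def proj(c,P):
    K=np.array([[c['fx'],0,c['cx']],[0,c['fy'],c['cy']],[0,0,1.]])
    T=np.array(c['world_from_camera']); q=T[:3,:3].T@(np.array(P)-T[:3,3])
    return cv2.projectPoints(np.array([[q[0],-q[1],-q[2]]]),np.zeros(3),np.zeros(3),K,np.array(c['D'],float))[0].ravel()
def two(c1,p1,c2,p2):
    o1,d1=ray(c1,*p1);o2,d2=ray(c2,*p2)
    s=np.linalg.lstsq(np.stack([d1,-d2],1),o2-o1,rcond=None)[0]
    a=o1+d1*s[0];b=o2+d2*s[1]; return (a+b)/2,np.linalg.norm(a-b)
E
python3 - <<'E'
from h import *
a=snap('top','t0');b=snap('side','s0')
for c in(a,b):print(np.round(c['world_from_camera'],3),c['fx'],c['D'])
o=ctrl.get_obs();print(o['time_s'],o['eef_pos'],o['eef_rot'],o['wrist_force'],o['opening'])
E
```

```text
[[-0.016  0.997 -0.079  0.5  ]
 [-0.999 -0.019 -0.035  0.026]
 [-0.036  0.078  0.996  0.869]
 [ 0.     0.     0.     1.   ]] 470.84090045640596 [-0.10687104  0.          0.          0.          0.        ]
[[ 0.996  0.061 -0.066  0.52 ]
 [-0.089  0.546 -0.833 -0.873]
 [-0.015  0.835  0.549  0.683]
 [ 0.     0.     0.     1.   ]] 589.9873590716796 [-0.13791537  0.          0.          0.          0.        ]
0.1 [ 0.18565581 -0.54397003  0.40388689] [-5.69529502e-04  8.13296197e-01 -5.81849360e-01 -5.41758172e-04] [-0.06145539 -0.09787886  0.38148411] 1.002526292022907
```

View pics/t0.png

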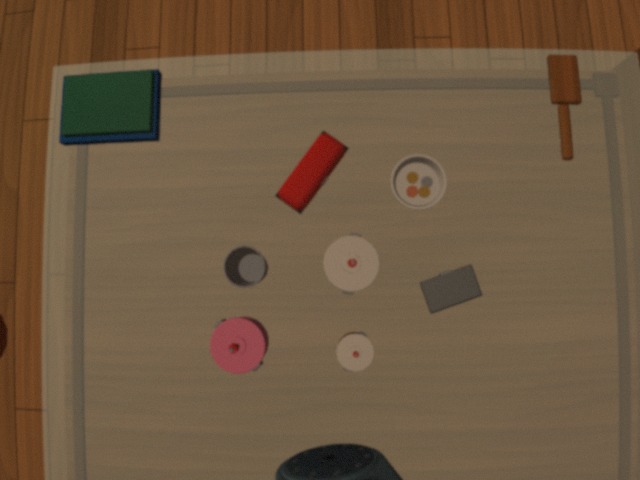

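View pics/s0.png

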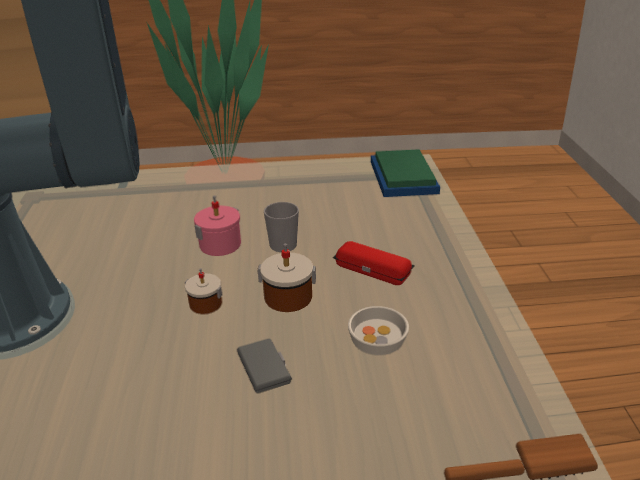

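Three jar-like things: a pink one at top(238,345)/side(218,230), a small amber one at top(355,351)/side(204,292), and a large amber one with a white lid at top(351,263)/side(287,280). Pink is excluded and the larger of the other two is meant, so the target is the one at top(351,263). I'll confirm it in a crop and measure.

```bash
python3 - <<'E'
from h import *
t=load('t0');s=load('s0')
def red(c,x0,x1,y0,y1):
    im=c['img'][y0:y1,x0:x1].astype(int);m=(im[:,:,0]>1.7*im[:,:,1])&(im[:,:,0]>1.7*im[:,:,2])&(im[:,:,0]>90)
    y,x=np.nonzero(m);return x.mean()+x0,y.mean()+y0,len(x),x.min()+x0,x.max()+x0,y.min()+y0,y.max()+y0
rt=red(t,335,370,248,280);rs=red(s,275,297,240,266);print(rt,rs)
print('nut',two(t,rt[:2],s,rs[:2]))
# lid top circle
im=t['img'];g=im[220:310,310:395];hsv=cv2.cvtColor(g,cv2.COLOR_RGB2HSV)
m=((hsv[:,:,1]<45)&(hsv[:,:,2]>130)).astype(np.uint8)
n,l,st,ce=cv2.connectedComponentsWithStats(m);i=1+np.argmax(st[1:,4]);print(st[i],ce[i]+[310,220])
cn=max(cv2.findContours((l==i).astype(np.uint8),0,2)[0],key=cv2.contourArea);(u,v),r=cv2.minEnclosingCircle(cn);u+=310;v+=220
print(u,v,r,[onz(t,u,v,0.07),onz(t,u-r,v,.07)-onz(t,u+r,v,.07)])
a=cv2.resize(im[220:310,310:400],(400,400),interpolation=2);b=cv2.resize(s['img'][225:315,240:330],(400,400),interpolation=2)
cv2.imwrite('pics/c0.png',np.hstack([a,b])[:,:,::-1])
for f,(u,v),z in [('tumbler',(246,267),.085),('pill',(451,288),.018),('glasses',(312,172),.04),('dish',(418,181),.028),('small',(355,351),.05),('pink',(238,345),.07)]:print(f,onz(t,u,v,z).round(3))
E
```

```text
(np.float64(351.55), np.float64(262.925), 40, np.int64(348), np.int64(355), np.int64(259), np.int64(266)) (np.float64(285.4307692307692), np.float64(253.6769230769231), 65, np.int64(282), np.int64(289), np.int64(249), np.int64(258))
nut (array([ 0.52659029, -0.00277508,  0.09833343]), np.float64(0.0009703028970198574))Traceback (most recent call last):
  File "<stdin>", line 11, in <module>
    return _wrapfunc(a, 'argmax', axis=axis, out=out, **kwds)
    return bound(*args, **kwds)
ValueError: attempt to get argmax of an empty sequence
```

```bash
python3 - <<'E'
from h import *
t=load('t0');s=load('s0');im=t['img'];print(im[263,330:380:6],im[263,300])
g=cv2.GaussianBlur(im[220:310,305:400],(3,3),0).astype(int)
m=(g[:,:,2]>0.80*g[:,:,0]).astype(np.uint8)
n,l,st,ce=cv2.connectedComponentsWithStats(m)
if n>1:
    i=1+np.argmax(st[1:,4]);cn=max(cv2.findContours((l==i).astype(np.uint8),0,2)[0],key=cv2.contourArea)
    (u,v),(d1,d2),_=cv2.fitEllipse(cn);u+=305;v+=220;print(st[i],u,v,d1,d2,onz(t,u,v,.07),onz(t,u-d1/2,v,.07)-onz(t,u+d1/2,v,.07))
a=cv2.resize(im[220:310,310:400],(400,400),interpolation=2);b=cv2.resize(s['img'][225:315,240:330],(400,400),interpolation=2)
cv2.imwrite('pics/c0.png',np.hstack([a,b])[:,:,::-1])
for f,(u,v),z in [('tumbler',(246,267),.085),('pill',(451,288),.018),('glasses',(312,172),.04),('dish',(418,181),.028),('small',(355,351),.05),('pink',(238,345),.07)]:print(f,onz(t,u,v,z).round(3))
E
```

```text
[[142 122  99]
 [139 119  98]
 [139 119  99]
 [125  67  54]
 [114  62  55]
 [135 115  94]
 [136 118  97]
 [138 117  96]
 [132 112  92]] [116  97  74]
tumbler [0.523 0.173 0.085]
pill [ 0.48  -0.184  0.018]
glasses [0.692 0.062 0.04 ]
dish [ 0.674 -0.129  0.028]
small [ 0.376 -0.008  0.05 ]
pink [0.391 0.191 0.07 ]
```

View pics/c0.png

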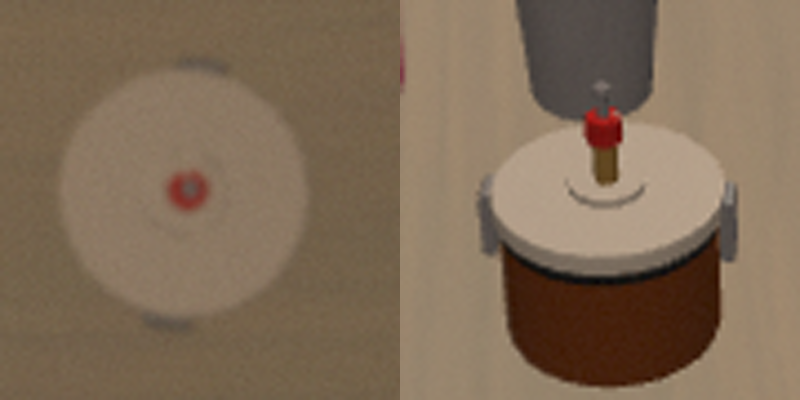

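The crop confirms a large amber jar with a white lid. The red nut is at top px (352,263), and in the side view at about (285.5,254) with the grey tip at about (285.4,244.6). Now I'll triangulate the tip and estimate heights.

```bash
python3 - <<'E'
from h import *
t=load('t0');s=load('s0')
L=onz(t,351.4,263.2,.07);print('lid',L)
print('tip',two(t,(352.5,262.4),s,(285.4,244.6)))
for x,y in [(L[0],L[1]),(.5266,-.0028)]:
    for z in(.070,.074,.092,.098,.104,.110,.118,.124,.130):print(z,proj(s,[x,y,z]).round(1),proj(t,[x,y,z]).round(1))
# lid edges in side view
o=ctrl.get_obs()
from scipy.spatial.transform import Rotation as R
w,a,b,c=o['eef_rot'];M=R.from_quat([a,b,c,w]).as_matrix();print(M.round(3),o['eef_pos'],o['time_s'])
E
```

```text
lid [ 0.52660085 -0.00357864  0.07      ]
tip (array([ 0.52708647, -0.00356303,  0.11801546]), np.float64(0.001674934694398362))
0.07 [285.9 267. ] [351.4 263.2]
0.074 [285.8 265.2] [351.5 263.1]
0.092 [285.4 256.9] [351.9 262.7]
0.098 [285.2 254.1] [352.  262.6]
0.104 [285.  251.3] [352.2 262.5]
0.11 [284.9 248.5] [352.3 262.4]
0.118 [284.6 244.7] [352.5 262.2]
0.124 [284.5 241.8] [352.6 262. ]
0.13 [284.3 238.9] [352.8 261.9]
0.07 [285.9 266.7] [350.9 263.2]
0.074 [285.8 264.9] [351.  263.1]
0.092 [285.3 256.7] [351.4 262.8]
0.098 [285.2 253.9] [351.5 262.6]
0.104 [285.  251.1] [351.7 262.5]
0.11 [284.8 248.2] [351.8 262.4]
0.118 [284.6 244.4] [352.  262.2]
0.124 [284.5 241.6] [352.2 262.1]
0.13 [284.3 238.7] [352.3 261.9]
[[ 0.323 -0.946 -0.   ]
 [-0.946 -0.323  0.002]
 [-0.002 -0.    -1.   ]] [ 0.18565581 -0.54397003  0.40388689] 0.1
```

>>> move_arm([
  {"gripper": 100, "x": -2.9, "y": -3.6},
  {"gripper": 100, "x": -2.9, "y": -3.6},
  {"gripper": 100, "x": -2.9, "y": -3.6},
  {"gripper": 100, "x": -2.9, "y": -3.6},
  {"gripper": 100, "x": -2.9, "y": -3.6},
])

```text
validation failed for argument at $.mo...
```

>>> move_arm([
  {"gripper": 100, "x": -2.9, "y": -3.6},
  {"gripper": 100, "x": -2.9, "y": -3.6},
  {"gripper": 100, "x": -2.9, "y": -3.6},
  {"gripper": 100, "x": -2.9, "y": -3.6},
  {"gripper": 100, "x": -2.9, "y": -3.6},
])

```text
validation failed for argument at $.mo...
```

>>> move_arm([
  {"gripper": 100, "x": -2.9, "y": -3.6},
  {"gripper": 100, "x": -2.9, "y": -3.6},
  {"gripper": 100, "x": -2.9, "y": -3.6},
  {"gripper": 100},
  {"gripper": 100},
])

```text
validation failed for argument at $.mo...
```

```bash
cat >> h.py <<'E'
from scipy.spatial.transform import Rotation as R
def delta(x,y,z):
    o=ctrl.get_obs();w,a,b,c=o['eef_rot'];M=R.from_quat([a,b,c,w]).as_matrix()
    print('t',round(o['time_s'],2),'pos',np.round(o['eef_pos'],4),'q',np.round(o['q'],2),'F',np.round(o['wrist_force'],2),'T',np.round(o['torque'],3),'op',round(o['opening'],3))
    print('yaw deg',np.degrees(np.arctan2(M[1,0],M[0,0])).round(1),'zaxis',M[:,2].round(4),'go cm',(100*M.T@(np.array([x,y,z])-o['eef_pos'])).round(2))
E
python3 -c "
from h import *
delta(.5266,-.0032,.300)"
```

```text
t 0.1 pos [ 0.1857 -0.544   0.4039] q [-1.45  0.18  1.61 -0.    1.35 -0.21] F [-0.06 -0.1   0.38] T [ 0.012 -0.008 -0.039] op 1.003
yaw deg -71.2 zaxis [-2.0e-04  1.6e-03 -1.0e+00] go cm [-40.15 -49.73  10.47]
```

All three moves were refused, most likely because every field is required in each row.

>>> move_arm([
  {"gripper": 100, "x": -2.9, "y": -3.6, "z": 0, "roll": 0},
  {"gripper": 100, "x": -2.9, "y": -3.6, "z": 0, "roll": 0},
  {"gripper": 100, "x": -2.9, "y": -3.6, "z": 0, "roll": 0},
  {"gripper": 100, "x": -2.9, "y": -3.6, "z": 0, "roll": 0},
  {"gripper": 100, "x": -2.9, "y": -3.6, "z": 0, "roll": 0},
])

```text
time_s: 0.72
eef_pos: [0.3097, -0.3474, 0.4044]
eef_rot: [-0.0, 0.813, -0.582, -0.0]
wrist_force: [0.3, 0.3, -0.3]
opening: 1.002
```

>>> move_arm([
  {"gripper": 100, "x": -2.9, "y": -3.6, "z": 0, "roll": 0},
  {"gripper": 100, "x": -2.9, "y": -3.6, "z": 0, "roll": 0},
  {"gripper": 100, "x": -2.9, "y": -3.6, "z": 0, "roll": 0},
  {"gripper": 100, "x": -2.9, "y": -3.6, "z": 0, "roll": 0},
  {"gripper": 100, "x": -2.9, "y": -3.6, "z": 0, "roll": 0},
])

```text
time_s: 1.35
eef_pos: [0.4332, -0.152, 0.4045]
eef_rot: [0.0, 0.813, -0.582, -0.0]
wrist_force: [0.0, -1.7, 0.0]
opening: 0.995
```

>>> move_arm([
  {"gripper": 100, "x": -2.9, "y": -3.6, "z": 0, "roll": 0},
  {"gripper": 100, "x": -2.9, "y": -3.6, "z": 0, "roll": 0},
  {"gripper": 100, "x": -2.9, "y": -3.6, "z": 0, "roll": 0},
  {"gripper": 100, "x": 0, "y": 0, "z": 0, "roll": 0},
  {"gripper": 100, "x": 0, "y": 0, "z": 0, "roll": 0},
])

```text
time_s: 1.98
eef_pos: [0.5066, -0.0363, 0.4042]
eef_rot: [0.0, 0.814, -0.582, -0.0]
wrist_force: [-1.0, 0.6, 0.8]
opening: 0.997
```

```bash
python3 -c "
from h import *
delta(.5266,-.0032,.300)"
```

```text
t 1.98 pos [ 0.5066 -0.0363  0.4042] q [-0.31  0.03  1.77 -0.    1.34  0.94] F [-0.99  0.6   0.82] T [ 0.012 -0.039  0.043] op 0.997
yaw deg -71.1 zaxis [-0.0012 -0.     -1.    ] go cm [-2.48 -2.97 10.42]
```

>>> move_arm([
  {"gripper": 100, "x": -2.48, "y": -2.97, "z": 0, "roll": 0},
  {"gripper": 60, "x": 0, "y": 0, "z": 3, "roll": 0},
  {"gripper": 60, "x": 0, "y": 0, "z": 2, "roll": 0},
  {"gripper": 60, "x": 0, "y": 0, "z": 0, "roll": 0},
  {"gripper": 60, "x": 0, "y": 0, "z": 0, "roll": 0},
])

```text
time_s: 2.6
eef_pos: [0.5271, -0.0041, 0.3556]
eef_rot: [-0.0, 0.813, -0.582, 0.001]
wrist_force: [-0.7, 0.5, -0.1]
opening: 0.607
```

```bash
python3 -c "
from h import *
snap('side','s1');snap('top','t1')
delta(.5266,-.0032,.257)"
```

```text
t 2.7 pos [ 0.5273 -0.0038  0.356 ] q [-0.23  0.12  1.77 -0.    1.24  1.01] F [-0.85 -0.35 -0.04] T [-0.03   0.009 -0.013] op 0.604
yaw deg -71.2 zaxis [ 2.1e-03 -6.0e-04 -1.0e+00] go cm [-0.09  0.06  9.9 ]
```

View pics/s1.png

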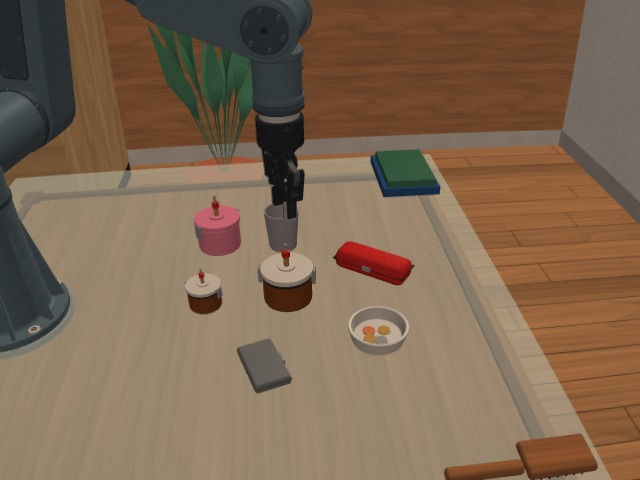

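The side view shows the gripper right above the target valve at (286,250), with clear space around it. I'll descend around the nut and close.

>>> move_arm([
  {"gripper": 60, "x": -0.05, "y": 0.05, "z": 4, "roll": 0},
  {"gripper": 60, "x": 0, "y": 0, "z": 4, "roll": 0},
  {"gripper": 60, "x": 0, "y": 0, "z": 1.9, "roll": 0},
  {"gripper": 35, "x": 0, "y": 0, "z": 0, "roll": 0},
  {"gripper": 35, "x": 0, "y": 0, "z": 0, "roll": 0},
])

```text
time_s: 3.32
eef_pos: [0.5271, -0.0032, 0.2572]
eef_rot: [-0.0, 0.813, -0.582, 0.001]
wrist_force: [0.5, -0.2, 0.2]
opening: 0.35
```

```bash
python3 -c "
from h import *
c=snap('side','s2')
cv2.imwrite('pics/c2.png',cv2.resize(c['img'][200:310,220:350],None,fx=5,fy=5,interpolation=2)[:,:,::-1])
delta(.5266,-.0032,.257)"
```

```text
t 3.38 pos [ 0.5272 -0.0031  0.2574] q [-0.23  0.26  1.84  0.    1.04  1.01] F [ 0.04 -0.24 -0.27] T [ 0.051  0.043 -0.051] op 0.349
yaw deg -71.2 zaxis [ 2.9e-03 -7.0e-04 -1.0e+00] go cm [-0.01  0.06  0.04]
```

View pics/c2.png

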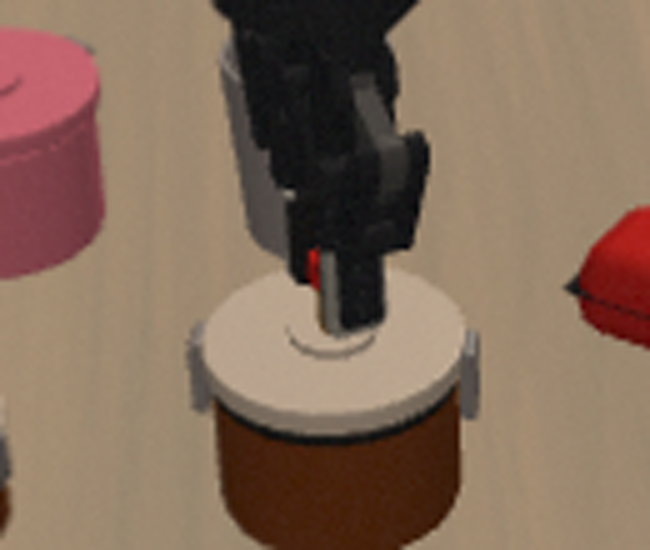

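The nut (red, crop (313,265)) sits between the pads, with the tips just above the boss. I'll grip.

>>> move_arm([
  {"gripper": 20, "x": 0, "y": 0.05, "z": 0, "roll": 0},
  {"gripper": 10, "x": 0, "y": 0, "z": 0, "roll": 0},
  {"gripper": 0, "x": 0, "y": 0, "z": 0, "roll": 0},
  {"gripper": 0, "x": 0, "y": 0, "z": 0, "roll": 0},
])

```text
time_s: 3.88
eef_pos: [0.5263, -0.0029, 0.2567]
eef_rot: [-0.0, 0.813, -0.582, 0.001]
wrist_force: [-1.3, 2.8, 6.6]
opening: 0.135
```

```bash
python3 -c "
from h import *
delta(.5266,-.0032,.257)"
```

```text
t 3.88 pos [ 0.5263 -0.0029  0.2567] q [-0.23  0.26  1.84  0.    1.04  1.01] F [-1.31  2.78  6.57] T [ 0.37   0.175 -0.037] op 0.135
yaw deg -71.2 zaxis [ 1.5e-03  1.0e-04 -1.0e+00] go cm [ 0.04 -0.02 -0.03]
```

>>> move_arm([
  {"gripper": 0, "x": 0, "y": 0, "z": -0.05, "roll": -4},
  {"gripper": 0, "x": 0, "y": 0, "z": -0.03, "roll": -8},
  {"gripper": 0, "x": 0, "y": 0, "z": -0.03, "roll": -8},
  {"gripper": 0, "x": 0, "y": 0, "z": -0.03, "roll": -8},
  {"gripper": 0, "x": 0, "y": 0, "z": -0.03, "roll": -8},
])

```text
time_s: 4.5
eef_pos: [0.526, -0.0026, 0.2578]
eef_rot: [-0.001, 0.954, -0.3, 0.0]
wrist_force: [-0.8, 3.8, 2.0]
opening: 0.132
```

```bash
python3 -c "
from h import *
delta(.5266,-.0032,.257)"
```

```text
t 4.5 pos [ 0.526  -0.0026  0.2578] q [-0.23  0.26  1.84  0.    1.04  0.38] F [-0.78  3.84  1.99] T [ 0.669  0.03  -0.017] op 0.132
yaw deg -34.9 zaxis [ 6.e-04  1.e-03 -1.e+00] go cm [0.09 0.02 0.08]
```

Turning is anticlockwise as intended (yaw +36°). Continuing.

>>> move_arm([
  {"gripper": 0, "x": 0, "y": 0, "z": -0.03, "roll": -8},
  {"gripper": 0, "x": 0, "y": 0, "z": -0.03, "roll": -8},
  {"gripper": 0, "x": 0, "y": 0, "z": -0.03, "roll": -8},
  {"gripper": 0, "x": 0, "y": 0, "z": -0.03, "roll": -8},
  {"gripper": 0, "x": 0, "y": 0, "z": -0.03, "roll": -8},
])

```text
time_s: 5.12
eef_pos: [0.5256, -0.0025, 0.259]
eef_rot: [-0.001, 0.999, 0.045, -0.0]
wrist_force: [-1.7, 4.4, 2.0]
opening: 0.133
```

>>> move_arm([
  {"gripper": 0, "x": 0, "y": 0, "z": -0.03, "roll": -8},
  {"gripper": 0, "x": 0, "y": 0, "z": -0.03, "roll": -8},
  {"gripper": 0, "x": 0, "y": 0, "z": 0, "roll": 0},
  {"gripper": 0, "x": 0, "y": 0, "z": 0, "roll": 0},
  {"gripper": 0, "x": 0, "y": 0, "z": 0, "roll": 0},
])

```text
time_s: 5.75
eef_pos: [0.5256, -0.0028, 0.2594]
eef_rot: [-0.0, 0.984, 0.18, -0.0]
wrist_force: [-2.1, 4.5, 3.5]
opening: 0.134
```

```bash
python3 -c "
from h import *
delta(.5266,-.0032,.257)
c=snap('side','s3')
cv2.imwrite('pics/c3.png',cv2.resize(c['img'][200:310,220:350],None,fx=5,fy=5,interpolation=2)[:,:,::-1])"
```

```text
t 5.75 pos [ 0.5256 -0.0028  0.2594] q [-0.23  0.26  1.84  0.    1.05 -0.59] F [-2.06  4.48  3.52] T [0.752 0.419 0.046] op 0.134
yaw deg 20.7 zaxis [-8.e-04  6.e-04 -1.e+00] go cm [0.07 0.07 0.24]
```

View pics/c3.png

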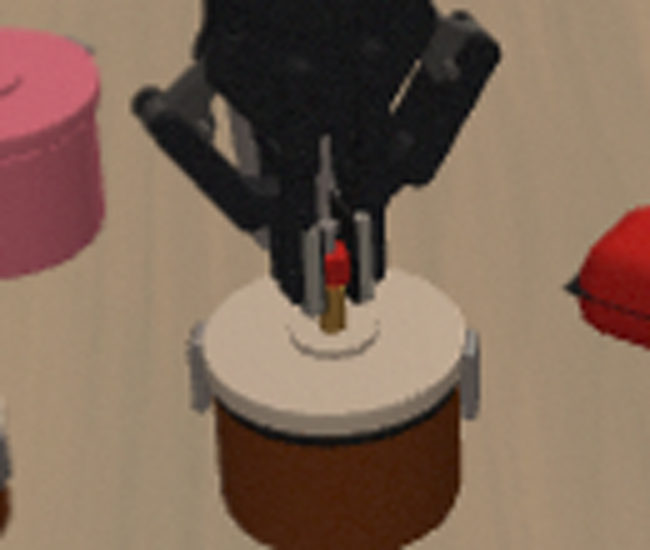

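The nut is still gripped (crop (337,262)) and has turned about 92°. The jar's clips are where they were, so the jar hasn't spun. I'll release, regrip and turn about 110° more.

>>> move_arm([
  {"gripper": 35, "x": 0, "y": 0, "z": 0, "roll": 0},
  {"gripper": 35, "x": 0, "y": -0.05, "z": -0.1, "roll": 0},
  {"gripper": 20, "x": 0, "y": 0, "z": 0, "roll": 0},
  {"gripper": 10, "x": 0, "y": 0, "z": 0, "roll": 0},
  {"gripper": 0, "x": 0, "y": 0, "z": 0, "roll": 0},
])

```text
time_s: 6.42
eef_pos: [0.5256, -0.0029, 0.2606]
eef_rot: [0.0, 0.984, 0.181, -0.0]
wrist_force: [-1.7, -2.3, 2.5]
opening: 0.136
```

>>> move_arm([
  {"gripper": 0, "x": 0, "y": 0, "z": 0, "roll": 0},
  {"gripper": 0, "x": 0, "y": 0, "z": -0.05, "roll": -5},
  {"gripper": 0, "x": 0, "y": 0, "z": -0.03, "roll": -8},
  {"gripper": 0, "x": 0, "y": 0, "z": -0.03, "roll": -8},
  {"gripper": 0, "x": 0, "y": 0, "z": -0.03, "roll": -8},
])

```text
time_s: 7.05
eef_pos: [0.5256, -0.0028, 0.2617]
eef_rot: [0.0, 0.906, 0.423, -0.0]
wrist_force: [-1.6, -2.7, 1.2]
opening: 0.128
```

```bash
python3 -c "
from h import *
delta(.5266,-.0032,.257)"
```

```text
t 7.05 pos [ 0.5256 -0.0028  0.2617] q [-0.23  0.25  1.84 -0.    1.05 -1.11] F [-1.61 -2.73  1.24] T [-0.423  0.258 -0.051] op 0.128
yaw deg 50.1 zaxis [-3.e-04 -4.e-04 -1.e+00] go cm [0.04 0.1  0.47]
```

>>> move_arm([
  {"gripper": 0, "x": 0, "y": 0, "z": -0.03, "roll": -8},
  {"gripper": 0, "x": 0, "y": 0, "z": -0.03, "roll": -8},
  {"gripper": 0, "x": 0, "y": 0, "z": -0.03, "roll": -8},
  {"gripper": 0, "x": 0, "y": 0, "z": -0.03, "roll": -8},
  {"gripper": 0, "x": 0, "y": 0, "z": -0.03, "roll": -8},
])

```text
time_s: 7.68
eef_pos: [0.5256, -0.0028, 0.2631]
eef_rot: [0.0, 0.707, 0.708, -0.0]
wrist_force: [-0.0, -3.1, 0.5]
opening: 0.132
```

>>> move_arm([
  {"gripper": 0, "x": 0, "y": 0, "z": -0.03, "roll": -8},
  {"gripper": 0, "x": 0, "y": 0, "z": -0.03, "roll": -8},
  {"gripper": 0, "x": 0, "y": 0, "z": -0.03, "roll": -8},
  {"gripper": 0, "x": 0, "y": 0, "z": -0.03, "roll": -8},
  {"gripper": 0, "x": 0, "y": 0, "z": 0, "roll": 0},
])

```text
time_s: 8.3
eef_pos: [0.5256, -0.0027, 0.2642]
eef_rot: [-0.0, 0.487, 0.874, -0.0]
wrist_force: [0.0, -2.2, -1.7]
opening: 0.129
```

```bash
python3 -c "
from h import *
delta(.5266,-.0032,.257)"
```

```text
t 8.3 pos [ 0.5256 -0.0027  0.2642] q [-0.23  0.25  1.84 -0.    1.05 -2.36] F [ 0.01 -2.18 -1.73] T [-0.394  0.085  0.045] op 0.129
yaw deg 121.8 zaxis [-5.e-04 -2.e-04 -1.e+00] go cm [-0.09  0.06  0.72]
```

Turned 193° (3.37 rad) in total. I'll release, rise, and look.

>>> move_arm([
  {"gripper": 50, "x": 0, "y": 0, "z": 0, "roll": 0},
  {"gripper": 50, "x": 0, "y": 0, "z": 0, "roll": 0},
  {"gripper": 50, "x": 0, "y": 0, "z": 0, "roll": 0},
  {"gripper": 50, "x": 0, "y": 0, "z": -4, "roll": 0},
  {"gripper": 50, "x": 0, "y": 0, "z": -4, "roll": 0},
])

```text
time_s: 8.93
eef_pos: [0.5255, -0.0025, 0.3452]
eef_rot: [-0.001, 0.486, 0.874, -0.0]
wrist_force: [0.9, -0.2, -0.5]
opening: 0.499
```

>>> move_arm([
  {"gripper": 0, "x": 0, "y": 0, "z": 0, "roll": 0},
  {"gripper": 0, "x": 0, "y": 0, "z": 0, "roll": 0},
  {"gripper": 0, "x": 0, "y": 0, "z": 0, "roll": 0},
  {"gripper": 0, "x": 0, "y": 0, "z": 0, "roll": 0},
])

```text
time_s: 9.43
eef_pos: [0.5254, -0.0025, 0.3434]
eef_rot: [-0.001, 0.486, 0.874, -0.0]
wrist_force: [-0.7, 0.7, -0.3]
opening: 0.005
```

```bash
python3 - <<'E'
from h import *
s0=load('s0');c=snap('side','s4')
def red(c):
    im=c['img'][235:268,270:300].astype(int);m=(im[:,:,0]>1.7*im[:,:,1])&(im[:,:,0]>1.7*im[:,:,2])&(im[:,:,0]>90)
    y,x=np.nonzero(m);return x.mean()+270,y.mean()+235,len(x),y.min()+235,y.max()+235
print(red(s0),red(c))
a,b=[cv2.resize(q['img'][190:310,235:335],None,fx=4,fy=4,interpolation=2) for q in(s0,c)]
cv2.imwrite('pics/c4.png',np.hstack([a,b])[:,:,::-1])
delta(.5266,-.0032,.300)
E
```

```text
(np.float64(285.4307692307692), np.float64(253.6769230769231), 65, np.int64(249), np.int64(258)) (np.float64(285.48387096774195), np.float64(250.8709677419355), 62, np.int64(246), np.int64(255))
t 9.47 pos [ 0.5254 -0.0026  0.3436] q [-0.23  0.14  1.79  0.    1.22 -2.36] F [-0.07 -0.41  0.05] T [0.016 0.027 0.008] op 0.006
yaw deg 121.8 zaxis [-1.7e-03  4.0e-04 -1.0e+00] go cm [-0.12  0.07  4.36]
```

View pics/c4.png

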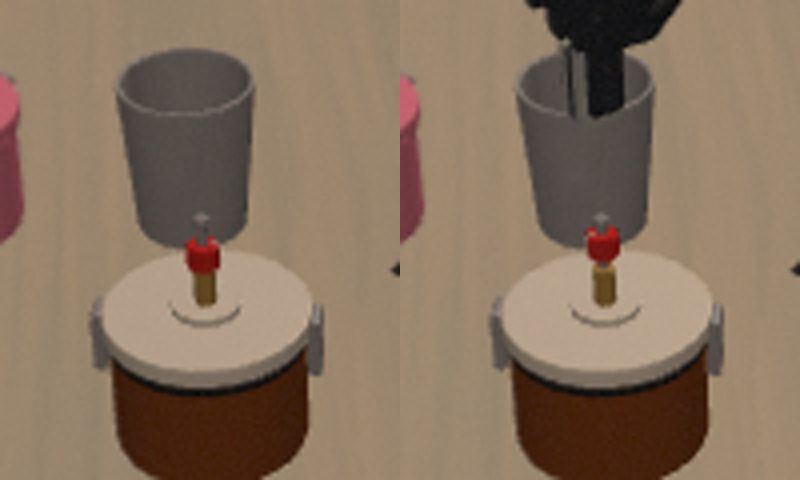

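The right crop shows the nut about 2.8 px higher than in the left one, which is about 6 mm or 3.3 rad, so it is unscrewed and free. The tip is still at the same height (crop (601,218)) and the jar hasn't moved. The fingers are shut and centred above, so I'll come down and feel for the tip.

>>> move_arm([
  {"gripper": 0, "x": -0.05, "y": 0.05, "z": 2, "roll": 0},
  {"gripper": 0, "x": 0, "y": 0, "z": 1.6, "roll": 0},
  {"gripper": 0, "x": 0, "y": 0, "z": 0.2, "roll": 0},
  {"gripper": 0, "x": 0, "y": 0, "z": 0, "roll": 0},
])

```text
time_s: 9.98
eef_pos: [0.5264, -0.0028, 0.3065]
eef_rot: [-0.0, 0.486, 0.874, -0.0]
wrist_force: [0.1, -0.1, -0.0]
opening: 0.002
```

>>> move_arm([
  {"gripper": 0, "x": 0, "y": 0, "z": 0.1, "roll": 0},
  {"gripper": 0, "x": 0, "y": 0, "z": 0.1, "roll": 0},
  {"gripper": 0, "x": 0, "y": 0, "z": 0.1, "roll": 0},
  {"gripper": 0, "x": 0, "y": 0, "z": 0, "roll": 0},
])

```text
time_s: 10.48
eef_pos: [0.5264, -0.0027, 0.3036]
eef_rot: [-0.0, 0.486, 0.874, 0.0]
wrist_force: [0.1, -0.7, 0.6]
opening: 0.003
```

>>> move_arm([
  {"gripper": 0, "x": 0, "y": 0, "z": 0.1, "roll": 0},
  {"gripper": 0, "x": 0, "y": 0, "z": 0.1, "roll": 0},
  {"gripper": 0, "x": 0, "y": 0, "z": 0.1, "roll": 0},
  {"gripper": 0, "x": 0, "y": 0, "z": 0, "roll": 0},
])

```text
time_s: 10.98
eef_pos: [0.5263, -0.0027, 0.3005]
eef_rot: [-0.0, 0.486, 0.874, -0.0]
wrist_force: [0.3, -0.6, -1.3]
opening: 0.003
```

```bash
python3 -c "
from h import *
delta(.5266,-.0032,.290)"
```

```text
t 10.97 pos [ 0.5263 -0.0027  0.3005] q [-0.23  0.19  1.82  0.    1.13 -2.36] F [ 0.26 -0.56 -1.26] T [ 0.011  0.066 -0.027] op 0.003
yaw deg 121.8 zaxis [-2.e-04  1.e-04 -1.e+00] go cm [-0.05 -0.    1.05]
```

>>> move_arm([
  {"gripper": 0, "x": 0, "y": 0, "z": 0.1, "roll": 0},
  {"gripper": 0, "x": 0, "y": 0, "z": 0.1, "roll": 0},
  {"gripper": 0, "x": 0, "y": 0, "z": 0.1, "roll": 0},
  {"gripper": 0, "x": 0, "y": 0, "z": 0, "roll": 0},
])

```text
time_s: 11.48
eef_pos: [0.5263, -0.0028, 0.2975]
eef_rot: [-0.0, 0.486, 0.874, -0.0]
wrist_force: [-1.4, 0.3, -0.1]
opening: -0.001
```

>>> move_arm([
  {"gripper": 0, "x": 0, "y": 0, "z": 0.1, "roll": 0},
  {"gripper": 0, "x": 0, "y": 0, "z": 0.1, "roll": 0},
  {"gripper": 0, "x": 0, "y": 0, "z": 0, "roll": 0},
])

```text
time_s: 11.85
eef_pos: [0.5263, -0.0028, 0.2955]
eef_rot: [-0.0, 0.486, 0.874, -0.0]
wrist_force: [0.2, -0.9, 0.6]
opening: 0.003
```

>>> move_arm([
  {"gripper": 0, "x": 0, "y": 0, "z": 0.1, "roll": 0},
  {"gripper": 0, "x": 0, "y": 0, "z": 0.1, "roll": 0},
  {"gripper": 0, "x": 0, "y": 0, "z": 0, "roll": 0},
])

```text
time_s: 12.22
eef_pos: [0.5263, -0.0027, 0.2935]
eef_rot: [-0.0, 0.486, 0.874, -0.0]
wrist_force: [0.0, -0.4, -0.4]
opening: 0.004
```

>>> move_arm([
  {"gripper": 0, "x": 0, "y": 0, "z": 0.1, "roll": 0},
  {"gripper": 0, "x": 0, "y": 0, "z": 0, "roll": 0},
])

```text
time_s: 12.48
eef_pos: [0.5264, -0.0027, 0.2925]
eef_rot: [-0.0, 0.486, 0.874, -0.0]
wrist_force: [0.2, -0.3, -0.2]
opening: 0.001
```

>>> move_arm([
  {"gripper": 0, "x": 0, "y": 0, "z": 0.1, "roll": 0},
  {"gripper": 0, "x": 0, "y": 0, "z": 0, "roll": 0},
])

```text
time_s: 12.72
eef_pos: [0.5265, -0.0028, 0.2918]
eef_rot: [0.0, 0.486, 0.874, 0.0]
wrist_force: [-0.6, 0.7, 2.3]
opening: 0.002
```

>>> move_arm([
  {"gripper": 0, "x": 0, "y": 0, "z": 0.1, "roll": 0},
  {"gripper": 0, "x": 0, "y": 0, "z": 0, "roll": 0},
])

```text
time_s: 12.98
eef_pos: [0.5265, -0.0028, 0.2908]
eef_rot: [0.0, 0.486, 0.874, 0.0]
wrist_force: [-0.6, 0.1, 3.1]
opening: -0.003
```

Contact is at TCP z≈0.292. I'll press on in small steps.

>>> move_arm([
  {"gripper": 0, "x": 0, "y": 0, "z": 0.1, "roll": 0},
  {"gripper": 0, "x": 0, "y": 0, "z": 0.1, "roll": 0},
  {"gripper": 0, "x": 0, "y": 0, "z": 0, "roll": 0},
])

```text
time_s: 13.35
eef_pos: [0.5265, -0.0028, 0.2889]
eef_rot: [0.0, 0.486, 0.874, 0.0]
wrist_force: [-1.8, 0.5, 6.6]
opening: 0.006
```

```bash
cat > avg.py <<'E'
from h import *
a=[]
for i in range(5):
    ctrl.camera('side');o=ctrl.get_obs();a.append([o['wrist_force'][2],o['eef_pos'][2]])
a=np.array(a);print(a[:,0].round(2),a[:,0].mean().round(2),a[:,1].mean().round(5),o['time_s'])
E
python3 avg.py
```

```text
[5.86 6.88 5.91 5.42 6.14] 6.04 0.28898 13.6
```

>>> move_arm([
  {"gripper": 0, "x": 0, "y": 0, "z": 0.05, "roll": 0},
  {"gripper": 0, "x": 0, "y": 0, "z": 0.05, "roll": 0},
  {"gripper": 0, "x": 0, "y": 0, "z": 0, "roll": 0},
])

```text
time_s: 13.98
eef_pos: [0.5266, -0.0028, 0.2881]
eef_rot: [0.0, 0.486, 0.874, 0.0]
wrist_force: [-2.6, 0.6, 8.1]
opening: -0.002
```

```bash
python3 avg.py
```

```text
[7.48 6.76 7.91 7.31 7.36] 7.36 0.28815 14.225
```

>>> move_arm([
  {"gripper": 0, "x": 0, "y": 0, "z": 0.05, "roll": 0},
  {"gripper": 0, "x": 0, "y": 0, "z": 0.05, "roll": 0},
  {"gripper": 0, "x": 0, "y": 0, "z": 0, "roll": 0},
])

```text
time_s: 14.6
eef_pos: [0.5266, -0.0028, 0.2873]
eef_rot: [0.0, 0.486, 0.874, 0.0]
wrist_force: [-2.5, -0.8, 9.0]
opening: 0.004
```

```bash
python3 avg.py
```

```text
[8.08 8.6  8.13 9.13 9.24] 8.63 0.28731 14.85
```

About 4.2–4.5 mm pressed. I'll add a small margin and hold for over a second.

>>> move_arm([
  {"gripper": 0, "x": 0, "y": 0, "z": 0.04, "roll": 0},
  {"gripper": 0, "x": 0, "y": 0, "z": 0, "roll": 0},
  {"gripper": 0, "x": 0, "y": 0, "z": 0, "roll": 0},
])

```text
time_s: 15.22
eef_pos: [0.5266, -0.0028, 0.287]
eef_rot: [0.0, 0.486, 0.874, 0.0]
wrist_force: [-3.1, 0.4, 8.4]
opening: -0.001
```

```bash
python3 avg.py
```

```text
[10.14  8.92  8.42  8.36  8.75] 8.92 0.28698 15.475
```

>>> move_arm([
  {"gripper": 0, "x": 0, "y": 0, "z": 0, "roll": 0},
  {"gripper": 0, "x": 0, "y": 0, "z": 0, "roll": 0},
  {"gripper": 0, "x": 0, "y": 0, "z": 0, "roll": 0},
  {"gripper": 0, "x": 0, "y": 0, "z": 0, "roll": 0},
  {"gripper": 0, "x": 0, "y": 0, "z": 0, "roll": 0},
])

```text
time_s: 16.1
eef_pos: [0.5266, -0.0028, 0.287]
eef_rot: [0.0, 0.486, 0.874, 0.0]
wrist_force: [-2.2, -0.2, 9.7]
opening: -0.002
```

>>> move_arm([
  {"gripper": 0, "x": 0, "y": 0, "z": 0, "roll": 0},
  {"gripper": 0, "x": 0, "y": 0, "z": 0, "roll": 0},
  {"gripper": 0, "x": 0, "y": 0, "z": 0, "roll": 0},
  {"gripper": 0, "x": 0, "y": 0, "z": 0, "roll": 0},
  {"gripper": 0, "x": 0, "y": 0, "z": 0, "roll": 0},
])

```text
time_s: 16.73
eef_pos: [0.5266, -0.0028, 0.287]
eef_rot: [0.0, 0.486, 0.874, 0.0]
wrist_force: [-2.6, 0.2, 9.3]
opening: 0.0
```

```bash
python3 avg.py
```

```text
[9.29 8.61 8.83 8.59 8.75] 8.81 0.28698 16.975
```

Force and position agree on 4.4–4.9 mm. For certainty I'll take one more tiny step (at most about 2 N more even on the stop) and hold again.

>>> move_arm([
  {"gripper": 0, "x": 0, "y": 0, "z": 0.03, "roll": 0},
  {"gripper": 0, "x": 0, "y": 0, "z": 0, "roll": 0},
  {"gripper": 0, "x": 0, "y": 0, "z": 0, "roll": 0},
  {"gripper": 0, "x": 0, "y": 0, "z": 0, "roll": 0},
  {"gripper": 0, "x": 0, "y": 0, "z": 0, "roll": 0},
])

```text
time_s: 17.6
eef_pos: [0.5266, -0.0028, 0.2867]
eef_rot: [0.0, 0.486, 0.874, 0.0]
wrist_force: [-3.2, 0.3, 9.8]
opening: -0.003
```

```bash
python3 avg.py;python3 avg.py
```

```text
[9.41 9.6  8.97 9.28 9.5 ] 9.35 0.28673 17.85
[9.8  9.19 8.96 8.63 9.53] 9.22 0.28674 18.1
```

>>> move_arm([
  {"gripper": 0, "x": 0, "y": 0, "z": 0, "roll": 0},
  {"gripper": 0, "x": 0, "y": 0, "z": 0, "roll": 0},
  {"gripper": 0, "x": 0, "y": 0, "z": 0, "roll": 0},
  {"gripper": 0, "x": 0, "y": 0, "z": 0, "roll": 0},
  {"gripper": 0, "x": 0, "y": 0, "z": 0, "roll": 0},
])

```text
time_s: 18.73
eef_pos: [0.5266, -0.0028, 0.2867]
eef_rot: [0.0, 0.486, 0.874, 0.0]
wrist_force: [-2.4, -0.1, 9.8]
opening: -0.0
```

The force is about 9.3 N (about 4.7 mm) and still rising as a spring should, held for over 1 s. Now I'll lift straight up and check.

>>> move_arm([
  {"gripper": 0, "x": 0, "y": 0, "z": -0.3, "roll": 0},
  {"gripper": 0, "x": 0, "y": 0, "z": -0.5, "roll": 0},
  {"gripper": 0, "x": 0, "y": 0, "z": -4, "roll": 0},
  {"gripper": 0, "x": 0, "y": 0, "z": -4, "roll": 0},
  {"gripper": 0, "x": 0, "y": 0, "z": 0, "roll": 0},
])

```text
time_s: 19.35
eef_pos: [0.5274, -0.003, 0.3772]
eef_rot: [0.003, 0.486, 0.874, 0.001]
wrist_force: [0.2, -0.1, 0.3]
opening: 0.0
```

>>> move_arm([
  {"gripper": 0, "x": 0, "y": 0, "z": 0, "roll": 0},
  {"gripper": 0, "x": 0, "y": 0, "z": 0, "roll": 0},
  {"gripper": 0, "x": 0, "y": 0, "z": 0, "roll": 0},
  {"gripper": 0, "x": 0, "y": 0, "z": 0, "roll": 0},
])

```text
time_s: 19.85
eef_pos: [0.5263, -0.0028, 0.3733]
eef_rot: [-0.001, 0.486, 0.874, -0.0]
wrist_force: [0.4, 0.5, -0.5]
opening: 0.001
```

```bash
python3 - <<'E'
from h import *
s0=load('s0');c=snap('side','s5')
def red(c):
    im=c['img'][235:268,270:300].astype(int);m=(im[:,:,0]>1.7*im[:,:,1])&(im[:,:,0]>1.7*im[:,:,2])&(im[:,:,0]>90)
    y,x=np.nonzero(m);return x.mean()+270,y.mean()+235,len(x)
print(red(s0),red(load('s4')),red(c))
d=cv2.absdiff(s0['img'],c['img']).max(2)>35;d[:240]=0;print('changed px below row 240',d.sum(),np.argwhere(d)[:8].tolist())
a,b=[cv2.resize(q['img'][190:310,235:335],None,fx=4,fy=4,interpolation=2) for q in(load('s4'),c)]
cv2.imwrite('pics/c5.png',np.hstack([a,b])[:,:,::-1])
delta(.5266,-.0032,.300)
E
```

```text
(np.float64(285.4307692307692), np.float64(253.6769230769231), 65) (np.float64(285.48387096774195), np.float64(250.8709677419355), 62) (np.float64(285.48387096774195), np.float64(250.8709677419355), 62)
changed px below row 240 67 [[246, 287], [247, 282], [247, 283], [247, 287], [247, 288], [248, 282], [248, 283], [248, 284]]
t 19.9 pos [ 0.5263 -0.0028  0.3734] q [-0.23  0.1   1.76  0.    1.28 -2.36] F [-0.07 -0.46 -0.31] T [0.007 0.008 0.005] op -0.001
yaw deg 121.8 zaxis [-8.e-04  2.e-04 -1.e+00] go cm [-0.06  0.    7.34]
```

View pics/c5.png

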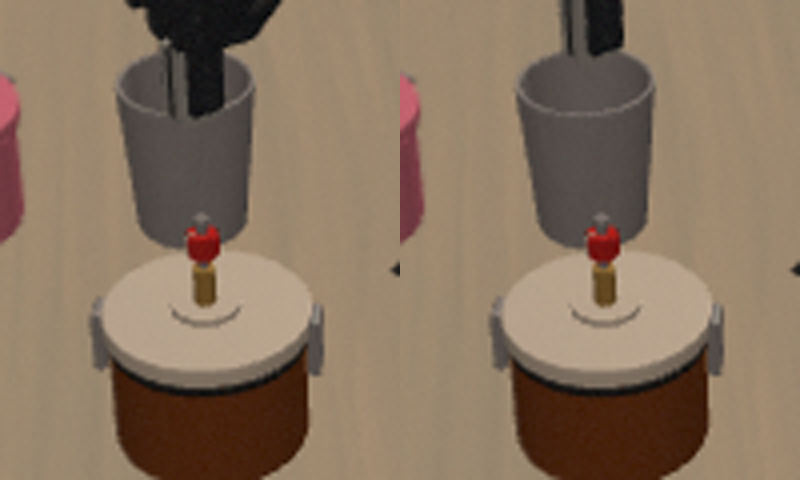

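The tip is back up at crop (601,218), the nut is still raised, and nothing else has moved. Handing in.

```bash
python3 -c "
from bench import ctrl
print(ctrl.hand_in())"
```

```text
the job is handed in; nothing more can be done
None
```

The valve on the large amber, white-lidded jar was opened, pressed and released, and I handed the job in at about 20 s; no verdict is reported.

- **Nut:** I unscrewed it 193° (3.37 rad) anticlockwise in two grips and let go. In the side view it sits about 6 mm higher, which agrees with that turn.
- **Pin:** I found the tip by touch and pressed it in small steps to about 9.3 N. That is about 4.7 mm by force and up to 5 mm by position. It was past 4 mm for about 4 s, and no force reading went above 10.2 N.
- **Last checks:** After lifting off, the tip was back at its earlier height and the nut was still raised. The wrist force was near zero. The only image changes I saw against the start were at the nut. That comparison covered the side view below row 240, and the tumbler and jar also look unmoved in the last crop.

No check failed. The first move call was refused because some fields were left out of its rows, and nothing moved.

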